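# Roll a battery cell onto the weld line

## Task

A purple battery cell lies on the dark mat and has to be laid out for tab welding. Press a fingertip lightly on top of the cell and push sideways so that it rolls under the finger, again and again if need be, until it lies at rest along the yellow line, covering it. Do not pick the cell up or drag it; leave the green cell and everything else alone, and take the hand clear at the end.

Things in the scene. Friction and masses are not known exactly. Their poses are not given: they have to be found in the camera images.
- purple_cell_mid (a point): Middle of the axis of the purple battery cell: round, 18.2 mm in diameter, 65 mm long, about 45 g, loose, lying on the dark mat on one side of the yellow line, nearly parallel to it (within 0.1 rad), 40 to 70 mm away. This point rests 12.1 mm above the worktop (9.1 mm above the mat).
- purple_cell: The purple cell; origin amid one flat end, z axis along the cell, x axis crosswise (points down at first, turns as it rolls). Pressed from above with 3 to 20 N it rolls without slipping: a fingertip moved level by 2 d over its top rolls it by d, so the contact shifts back under the fingertip by d. Released, it stays where it is. Pushed low on its side it jams and skids.
- green_cell_mid (a point): Middle of the axis of the green cell, the same size, lying loose on the mat on the other side of the yellow line, 40 to 70 mm from it. It stays where it is.
- green_cell: The green cell; origin in the middle of one flat end, z axis along the cell.
- line (a point): Middle of the yellow line printed across the middle of the dark mat, on the mat's top, 3 mm above the worktop. The x axis runs along the line (116 mm long, 6 mm wide), the y axis across it, in the mat's plane; z up.
- mat: The dark grey rubber mat, fixed, flat: 130 mm along its x (parallel to the yellow line), 220 mm along its y, 3 mm thick; origin in the middle of its underside, right under the middle of the yellow line. Thin white border and tick marks; nothing on it is raised.
- loupe: Black eye loupe standing on the worktop, 37 mm wide, 36 mm high; a bystander, origin under its centre.
- flux_tin: Round blue tin, 52 mm wide, 25 mm high; a bystander, origin under its centre.
- red_driver: Small red screwdriver lying on the worktop, 142 mm long, 14 mm high; a bystander, origin under its middle, its y axis lengthwise.
- marker: White marker pen with a black cap lying on the worktop, 118 mm long, 12 mm thick; a bystander, origin under its middle, its y axis lengthwise.
- usb_meter: Pink pocket meter lying on the worktop, 70 x 24 x 13 mm; a bystander, origin under its centre.

How it is judged:
On the way:
1. the purple cell, pressed down on the mat by the finger, has rolled over by about half a turn (angle between purple_cell's own x axis and vertical below 1.2 rad and contact force between the fingers and purple_cell above 0.8 N and contact force between purple_cell and mat above 1.2 N), for 0.04 s.
At the end, for the whole second after the job is handed in: The purple cell lies at rest on the mat with its middle within 7 mm of the yellow line's centre line and within 25 mm of the line's middle lengthwise, parallel to it within 0.15 rad; the green cell is within 8 mm of its start (y of purple_cell_mid in the frame of line between -0.007 and 0.007 m and x of purple_cell_mid in the frame of line between -0.025 and 0.025 m and angle between the z axis of purple_cell and the x axis of line, either way round below 0.15 rad and height (world z) of purple_cell_mid between 0.0095 and 0.0145 m and linear speed of purple_cell below 0.01 m/s and distance of green_cell_mid from where it was at the start of the episode below 0.008 m); the robot touches nothing.
It fails at once if the purple cell is lifted off the mat (its middle over 18 mm above the worktop, 6 mm clear) or tipped up by more than 0.25 rad (height (world z) of purple_cell_mid above 0.018 m or angle between purple_cell's own z axis and vertical below 1.32 rad or angle between purple_cell's own z axis and vertical above 1.82 rad).
It fails at once if the green cell is moved by more than 8 mm (distance of green_cell_mid from where it was at the start of the episode above 0.008 m).
It fails at once if the loupe, tin, screwdriver, marker or meter is moved by more than 10 mm (distance of any of loupe, flux_tin, red_driver, marker, usb_meter from where it was at the start of the episode above 0.01 m).
It fails at once if the fingers bear on the purple cell with over 60 N (contact force between the fingers and purple_cell above 60 N).
It also fails if it takes over 56 s, if anything falls off the work surface, if the arm or the gripper's body presses on something with over 40 N, if the wrist force passes 120 N, or if a joint passes its speed limit or range.

## Robot

A 7-joint arm with a two-finger parallel gripper is mounted at the origin on a cart in front of the work surface, level with it; the furniture and walls round the work are solid. World frame = base frame: x ahead of the robot, y to its left, z up, the work surface at z = 0. Lengths are in m, angles in rad, forces in N, time in s.
With the tool pointing down it reaches from about 0.4 to 0.85 m from the base axis. Payload 10.4 kg.
Tool frame: the origin (TCP) lies between the finger pads; the fingertips stand tcp_to_tips ahead of it and the grasp point (between the pads) lies 8 mm behind it (tcp_to_tips is the distance from the TCP to the fingertips, in m); z points along the fingers, y is the line along which they close (so a half turn about z gives the same grasp; the last joint's range is limited). The gripper opens to 85 mm and grips with 20 to 120 N. Pads are 22 mm wide; open, the fingers measure 114 mm over their backs; the gripper's body (76 mm by 85 mm) begins 54 mm behind the grasp point. The pads swing forward as they close: fully open they stand 13 mm farther back than shut.
Start: joints at [-1.33, 0.332, -0.065, 1.46, 0.022, 1.35, -0.088], TCP at [0.163, 0.603, 0.216] pointing down, gripper open.
Joint ranges: [-2.6, 2.6], [-0.5, 2.12], [-1.47, 1.34], [0.16, 2.42], [-1.27, 4.41], [0.06, 2.06], [-2.6, 2.6]. Speed limits (rad/s): [2.22, 2.22, 2.79, 2.79, 3.14, 3.14, 3.14].

## Interface

Orientations are given as a unit quaternion [x, y, z, w].
In Python, from workcell import * gives the robot as it stands.
- The arm moves only by the tool apply_moves, never from a script. Its argument "rows" is a list of rows, each an object of numbers: "x", "y", "z": the shift along the tool's x, y, z in mm; "ax", "ay", "az": the turn, a rotation vector about the tool's x, y, z in degrees; "gripper": the closure, from 0 (fully open) to 1 (shut). A call has 1 to 5 rows; each row shifts and turns the commanded pose from where the row before left it, along the tool's axes as they then stand; what a row does not reach is not made up. A row lasts 1/12 s, in which the tool goes at most 41.7 mm and 7.16 degrees, less where a joint would pass 70% of its speed; a pose out of reach is approached as far as the arm can. A call with a gripper value outside its range is refused whole. The fingers move at their own pace and stop on an object; "newtons" is the grip in N (left out, the last holds). Time passes only in rows, so rows that do not move let the fingers close. It gives the time, the measured TCP pose, the force, the opening and the grip force at its end, in the units of the state.
- get_obs(): the state, without advancing time (a new reading comes with each control period).
- camera(name): name is "scene" or "top" or "wrist"; returns a dict with "color" (384x512x3 uint8, red, green, blue), "fov_y" (degrees; the focal length in pixels is half the picture's height over the tangent of half this angle, whatever the lens; pixels are square), "cx", "cy" (the principal point, pixels), "rvec" (rotation vector, rad) and "tvec" (3), from world to camera coordinates, as OpenCV has them. Camera axes: x right, y down, z forward; pixel columns grow to the right and rows downward; lengths in m; the calibration is good to about 2 mm. A picture is of the moment at which its call begins. There is no depth.
- hand_in(): hands the job in; it is judged then, once.
The state is a dict: "clock": time; "joint_pos": joint angles; "joint_velocities": joint speeds; "tau": joint torques, N m; "position": TCP position; "ee_rot": TCP orientation; "ft_force": force on the tool from outside, world axes, zero at the start; "torque": the same for the moment, N m; "grip_width": opening from 0.0 (shut) to 1.0 (fully open); "grasp_force": force on a finger pad.
Only numpy, scipy, OpenCV 4.12 (cv2) and the standard library are available. Lean on these libraries where they do the work, as an engineer would, in place of code of your own. Each camera call takes 0.05 s, during which the arm holds its last target. There are 200 camera calls.

## Working session

There is one attempt and no reset: what is moved stays moved. The work goes in short steps, Python scripts to look and compute and a tool call to move; the robot and the scene stay as the last step left them, time stands still between calls to the robot, and variables do not carry over. Pictures are saved under pics/ and viewed, at most 10 in all, crops included, and the job is handed in when it is done.

Besides the shell and the picture viewer there is one more tool, called by a JSON object that holds its "fn" and its "kwargs". apply_moves: Moves the arm, as the interface text tells. Its arguments: {"type":"object","properties":{"rows":{"type":"array","items":{"type":"object","properties":{"x":{"type":"number"},"y":{"type":"number"},"z":{"type":"number"},"ax":{"type":"number"},"ay":{"type":"number"},"az":{"type":"number"},"gripper":{"type":"number"}}}},"newtons":{"type":"number"}},"required":["rows"]}

```bash
ls; mkdir -p pics; python3 - <<'E'
from workcell import *
import cv2
o=get_obs()
print({k:o[k] for k in("clock","position","ee_rot","ft_force","grip_width")})
try: print(tcp_to_tips)
except Exception as e: print(e)
for n in("top","scene"):
    c=camera(n); cv2.imwrite(f"pics/{n}0.png",c["color"][:,:,::-1]); print(n,c["fov_y"],c["cx"],c["cy"],c["rvec"],c["tvec"])
E
```

```text
pics
{'clock': 0.0, 'position': array([0.1628826 , 0.60297838, 0.21501081]), 'ee_rot': array([ 1.31508735e-01,  9.91314747e-01, -7.22310073e-04, -6.34300511e-05]), 'ft_force': array([-0.24932042, -0.0408756 , -0.09405098]), 'grip_width': 1.001867392552525}
0.011
top 52.840986613063905 259.56624629034866 191.33796741187774 [ 2.11172278 -2.10805317  0.22397505] [-0.0026905   0.57232327  0.8848646 ]
scene 51.50963169595579 251.647069744119 191.08216479051336 [ 1.03892453 -2.11169288  1.2431055 ] [0.3438675  0.23753861 0.66394184]
```

View pics/top0.png

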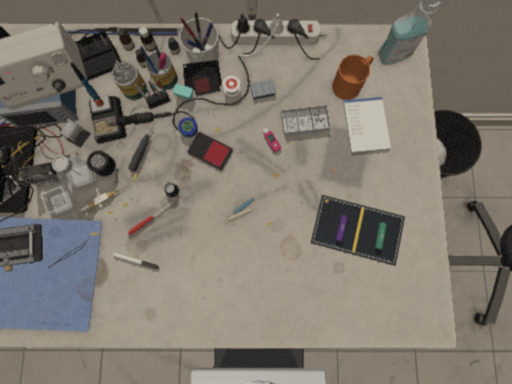

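View pics/scene0.png

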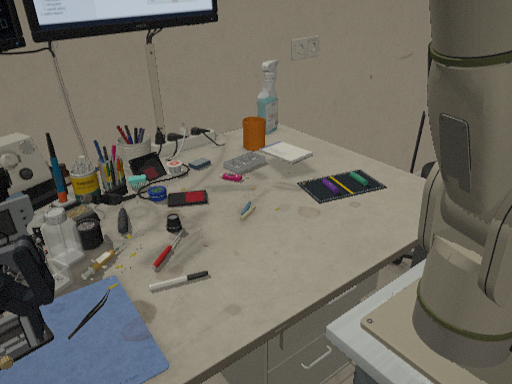

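The top view shows the mat at about (358,230), the purple cell at (342,228), the yellow line at (360,230) and the green cell at (381,236). In the scene view the mat is at (342,186). Next I'll measure these positions.

```bash
cat >h.py <<'E'
from workcell import *
import cv2, numpy as np
from scipy.spatial.transform import Rotation as Rn
def cast(c,uv,z):
    f=192/np.tan(np.radians(c["fov_y"])/2); R=cv2.Rodrigues(np.array(c["rvec"],float))[0]
    o=-R.T@np.array(c["tvec"]); d=R.T@np.array([(uv[0]-c["cx"])/f,(uv[1]-c["cy"])/f,1.])
    return o+d*(z-o[2])/d[2]
RNG={"purple":((130,60,30),(160,255,255)),"yellow":((20,110,90),(35,255,255)),"green":((65,90,50),(90,255,255))}
def blob(c,name,win=None,amin=15):
    hsv=cv2.cvtColor(c["color"],cv2.COLOR_RGB2HSV); m=cv2.inRange(hsv,*RNG[name])
    if win:
        w=np.zeros_like(m); w[win[1]:win[3],win[0]:win[2]]=1; m*=w
    n,l,s,ce=cv2.connectedComponentsWithStats(m)
    i=1+np.argmax(s[1:,4]); p=np.argwhere(l==i)[:,::-1].astype(np.float32)
    return p,cv2.minAreaRect(p)
def seg(c,name,z,win=None):
    p,r=blob(c,name,win); w=np.array([cast(c,q,z)[:2] for q in p]); r2=cv2.minAreaRect((w*1000).astype(np.float32))
    b=cv2.boxPoints(r2); e=[b[1]-b[0],b[2]-b[1]]; e=max(e,key=np.linalg.norm)
    return len(p),np.array(r2[0]),np.array(r2[1]),np.degrees(np.arctan2(e[1],e[0]))
E
python3 - <<'E'
from h import *
for n,w in(("top",(300,185,415,275)),("scene",(290,160,395,210))):
    c=camera(n); R=cv2.Rodrigues(np.array(c["rvec"]))[0]; print(n,-R.T@c["tvec"])
    for k,z in(("purple",.0165),("yellow",.003),("green",.0165)): print(k,seg(c,k,z,w))
o=get_obs(); print(Rn.from_quat(o["ee_rot"]).as_matrix().round(3))
c=camera("wrist"); cv2.imwrite("pics/w0.png",c["color"][:,:,::-1])
t=camera("top")["color"][190:270,305:415]; cv2.imwrite("pics/t0.png",cv2.resize(t[:,:,::-1],None,fx=6,fy=6,interpolation=cv2.INTER_NEAREST))
E
```

```text
top [ 0.37384222 -0.00182711  0.98528431]
purple (211, array([ 489.04382324, -207.44520569]), array([20.48268509, 68.63514709]), np.float32(-16.39569))
yellow (178, array([ 486.5932312 , -252.06072998]), array([ 10.19055653, 114.04309845]), np.float32(-15.165253))
green (161, array([ 470.23620605, -304.59191895]), array([18.74529839, 67.10487366]), np.float32(-12.88318))
scene [-0.17795768  0.54823796  0.53221651]
purple (134, array([ 481.39685059, -201.55273438]), array([26.20179749, 96.0683136 ]), np.float32(-20.368526))
yellow (73, array([ 484.9442749 , -251.54670715]), array([ 10.38142586, 116.1674118 ]), np.float32(-14.985861))
green (117, array([ 460.51959229, -298.40139771]), array([29.25627518, 85.01556396]), np.float32(-13.438507))
[[-0.965  0.261 -0.   ]
 [ 0.261  0.965 -0.001]
 [-0.    -0.001 -1.   ]]
```

View pics/w0.png

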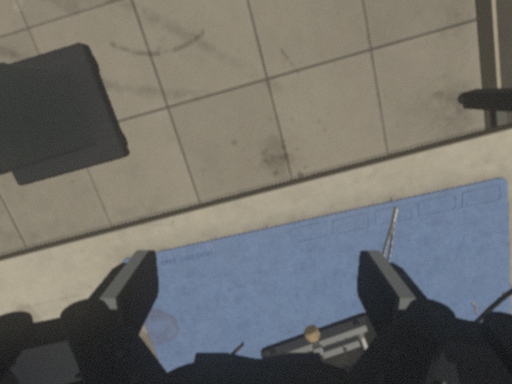

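The wrist view shows the gripper above the blue mat, with nothing tall nearby. I'll close the gripper and travel an arc round the base to the dark mat, keeping the yaw, since tool y already lies across the line.

{"fn": "apply_moves", "kwargs": {"rows": [{"x": -36,"y": -13,"gripper": 1},{"x": -36,"y": -13,"gripper": 1},{"x": -36,"y": -13,"gripper": 1},{"x": -36,"y": -13,"gripper": 1},{"x": -36,"y": -13,"gripper": 1}], "newtons": 30}}

```text
invalid input at $.rows[0]: expected keys x, y, z, ax, ay, az, gripper
```

{"fn": "apply_moves", "kwargs": {"rows": [{"x": -36,"y": -13},{"x": -36,"y": -13},{"x": -36,"y": -13},{"x": -36,"y": -13},{"x": -22,"y": -32}]}}

```text
invalid input at $.rows[0]: expected keys x, y, z, ax, ay, az, gripper
```

{"fn": "apply_moves", "kwargs": {"rows": [{"x": -22,"y": -32},{"x": -22,"y": -32},{"x": -22,"y": -32},{"x": -22,"y": -32},{"x": -22,"y": -32}]}}

```text
invalid input at $.rows[0]: expected keys x, y, z, ax, ay, az, gripper
```

All keys are needed in each row.

{"fn": "apply_moves", "kwargs": {"rows": [{"x": -36,"y": -13,"z": 0,"ax": 0,"ay": 0,"az": 0,"gripper": 1},{"x": -36,"y": -13,"z": 0,"ax": 0,"ay": 0,"az": 0,"gripper": 1},{"x": -36,"y": -13,"z": 0,"ax": 0,"ay": 0,"az": 0,"gripper": 1},{"x": -36,"y": -13,"z": 0,"ax": 0,"ay": 0,"az": 0,"gripper": 1},{"x": -36,"y": -13,"z": 0,"ax": 0,"ay": 0,"az": 0,"gripper": 1}], "newtons": 30}}

```text
clock: 0.72
position: [0.3211, 0.4924, 0.2159]
ee_rot: [0.131, 0.991, 0.0, 0.0]
ft_force: [0.7, 0.5, 0.5]
grip_width: 0.302
grasp_force: 0.0
```

{"fn": "apply_moves", "kwargs": {"rows": [{"x": -36,"y": -13,"z": 0,"ax": 0,"ay": 0,"az": 0,"gripper": 1},{"x": -36,"y": -13,"z": 0,"ax": 0,"ay": 0,"az": 0,"gripper": 1},{"x": -36,"y": -13,"z": 0,"ax": 0,"ay": 0,"az": 0,"gripper": 1},{"x": -36,"y": -13,"z": 0,"ax": 0,"ay": 0,"az": 0,"gripper": 1},{"x": -22,"y": -32,"z": 0,"ax": 0,"ay": 0,"az": 0,"gripper": 1}]}}

```text
clock: 1.13
position: [0.4608, 0.3689, 0.2152]
ee_rot: [0.132, 0.991, 0.0, 0.0]
ft_force: [0.9, 0.6, 0.0]
grip_width: -0.0
grasp_force: 0.0
```

{"fn": "apply_moves", "kwargs": {"rows": [{"x": -22,"y": -32,"z": 0,"ax": 0,"ay": 0,"az": 0,"gripper": 1},{"x": -22,"y": -32,"z": 0,"ax": 0,"ay": 0,"az": 0,"gripper": 1},{"x": -22,"y": -32,"z": 0,"ax": 0,"ay": 0,"az": 0,"gripper": 1},{"x": -22,"y": -32,"z": 0,"ax": 0,"ay": 0,"az": 0,"gripper": 1},{"x": -22,"y": -32,"z": 0,"ax": 0,"ay": 0,"az": 0,"gripper": 1}]}}

```text
clock: 1.55
position: [0.5229, 0.1843, 0.216]
ee_rot: [0.131, 0.991, 0.0, 0.0]
ft_force: [1.1, 0.5, 0.7]
grip_width: -0.004
grasp_force: 0.0
```

{"fn": "apply_moves", "kwargs": {"rows": [{"x": -6,"y": -38,"z": 0,"ax": 0,"ay": 0,"az": 0,"gripper": 1},{"x": -6,"y": -38,"z": 0,"ax": 0,"ay": 0,"az": 0,"gripper": 1},{"x": -6,"y": -38,"z": 0,"ax": 0,"ay": 0,"az": 0,"gripper": 1},{"x": -6,"y": -38,"z": 0,"ax": 0,"ay": 0,"az": 0,"gripper": 1},{"x": -6,"y": -38,"z": 0,"ax": 0,"ay": 0,"az": 0,"gripper": 1}]}}

```text
clock: 1.97
position: [0.5015, -0.0068, 0.2159]
ee_rot: [0.131, 0.991, 0.0, 0.0]
ft_force: [0.8, -0.6, 0.5]
grip_width: -0.001
grasp_force: 0.0
```

{"fn": "apply_moves", "kwargs": {"rows": [{"x": -6,"y": -38,"z": 0,"ax": 0,"ay": 0,"az": 0,"gripper": 1},{"x": -6,"y": -38,"z": 0,"ax": 0,"ay": 0,"az": 0,"gripper": 1},{"x": -6,"y": -38,"z": 0,"ax": 0,"ay": 0,"az": 0,"gripper": 1},{"x": 0,"y": 0,"z": 0,"ax": 0,"ay": 0,"az": 0,"gripper": 1},{"x": 0,"y": 0,"z": 0,"ax": 0,"ay": 0,"az": 0,"gripper": 1}]}}

```text
clock: 2.38
position: [0.4892, -0.122, 0.216]
ee_rot: [0.134, 0.991, 0.0, 0.0]
ft_force: [0.8, 1.6, 0.2]
grip_width: 0.002
grasp_force: 0.0
```

```bash
python3 - <<'E'
from h import *
o=get_obs(); print(o["clock"],o["position"],o["ft_force"],o["joint_pos"])
c=camera("wrist"); cv2.imwrite("pics/w1.png",c["color"][:,:,::-1])
for k,z in(("purple",.0165),("yellow",.003),("green",.0165)): 
    try: print(k,seg(c,k,z),blob(c,k)[1])
    except Exception as e: print(k,e)
E
```

```text
2.3833 [ 0.48921621 -0.12201421  0.21596465] [0.75575651 1.56747129 0.23304523] [-0.34002272  0.05200126  0.51620999  1.79885097 -0.02675306  1.29719439
  1.48521595]
purple (955, array([ 488.33602905, -209.54660034]), array([19.04374504, 68.11035919]), np.float32(-16.26423)) ((180.46255493164062, 182.1572265625), (60.20722961425781, 17.560441970825195), 87.45519256591797)
yellow (696, array([ 486.08883667, -254.58247375]), array([  8.35062122, 116.18190765]), np.float32(-14.950744)) ((145.07749938964844, 186.0440216064453), (98.8194808959961, 7.2317047119140625), 84.05313110351562)
green (733, array([ 470.18029785, -306.97891235]), array([18.05535889, 65.6945343 ]), np.float32(-12.971942)) ((91.60716247558594, 189.29605102539062), (58.774269104003906, 15.994054794311523), 79.5625228881836)
```

View pics/w1.png

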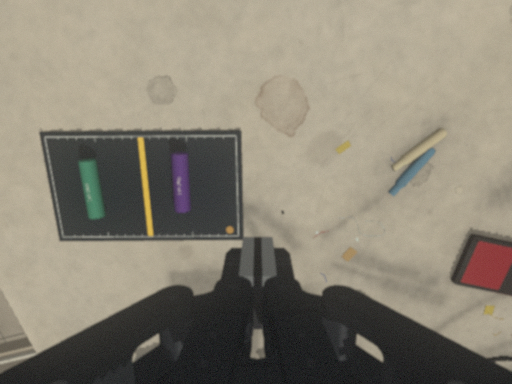

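The wrist view shows the purple cell at (181,182), the line at (145,186) and the green cell at (92,189). The fingertips are shut at about (259,240). The cell is about 44 mm from the line and within 1.5° of parallel. I'll move so the finger's leading part is over the cell, and check tip thickness from the picture first.

{"fn": "apply_moves", "kwargs": {"rows": [{"x": -11,"y": -36,"z": 0,"ax": 0,"ay": 0,"az": 0,"gripper": 1},{"x": -11,"y": -36,"z": 30,"ax": 0,"ay": 0,"az": 0,"gripper": 1},{"x": 0,"y": 0,"z": 40,"ax": 0,"ay": 0,"az": 0,"gripper": 1},{"x": 0,"y": 0,"z": 40,"ax": 0,"ay": 0,"az": 0,"gripper": 1},{"x": 0,"y": 0,"z": 40,"ax": 0,"ay": 0,"az": 0,"gripper": 1}]}}

```text
clock: 2.85
position: [0.4926, -0.1886, 0.0683]
ee_rot: [0.131, 0.991, 0.0, 0.001]
ft_force: [0.2, 1.1, -0.3]
grip_width: 0.001
grasp_force: 0.0
```

{"fn": "apply_moves", "kwargs": {"rows": [{"x": 0,"y": 0,"z": 10,"ax": 0,"ay": 0,"az": 0,"gripper": 1},{"x": 0,"y": 0,"z": 0,"ax": 0,"ay": 0,"az": 0,"gripper": 1},{"x": 0,"y": 0,"z": 0,"ax": 0,"ay": 0,"az": 0,"gripper": 1}]}}

```text
clock: 3.1
position: [0.4929, -0.1893, 0.061]
ee_rot: [0.131, 0.991, 0.0, 0.0]
ft_force: [0.3, -0.7, 0.2]
grip_width: -0.003
grasp_force: 0.0
```

```bash
cat >look.py <<'E'
from h import *
import sys
o=get_obs(); T=Rn.from_quat(o["ee_rot"]).as_matrix(); p=o["position"]; print(o["clock"],(p*1000).round(1),o["ft_force"].round(1)); print("tool yaw of y",np.degrees(np.arctan2(T[1,1],T[0,1])).round(2),"tilt",T[:,2].round(3))
L=np.array([486.3,-253.5]);u=np.array([.966,-.2588]);n=np.array([.2588,.966])
d=p[:2]*1000-L; print("finger along,across",(d@u).round(1),(d@n).round(1))
c=camera("wrist"); cv2.imwrite(f"pics/{sys.argv[1]}.png",c["color"][:,:,::-1])
for cam in("wrist","top"):
    c=camera(cam)
    for k,z in(("purple",.0165),("yellow",.003),("green",.0165)):
        try:
            s=seg(c,k,z,(300,185,415,275) if cam=="top" else None); d=s[1]-L; print(cam,k,s[0],s[2],s[3],"along",(d@u).round(1),"across",(d@n).round(1))
        except Exception as e: print(k,e)
E
python3 look.py w2; python3 - <<'E'
from h import *
c=camera("wrist");o=get_obs();T=Rn.from_quat(o["ee_rot"]).as_matrix()
for dx in(-11,11):
  for dy in(-15,0,15):
    P=o["position"]+T@np.array([dx,dy,11])/1000
    f=192/np.tan(np.radians(c["fov_y"])/2);K=np.array([[f,0,c["cx"]],[0,f,c["cy"]],[0,0,1]])
    print(dx,dy,cv2.projectPoints(P[None],np.array(c["rvec"]),np.array(c["tvec"]),K,None)[0].ravel().round(0))
E
```

```text
3.1 [ 492.9 -189.3   61. ] [ 0.3 -0.7  0.2]
tool yaw of y 74.97 tilt [ 0. -0. -1.]
finger along,across -10.2 63.7
wrist purple 2613 [18.2374897 70.1312027] -15.9362545 along -8.9 across 42.8
wrist yellow 1675 [  7.44194078 112.81658173] -15.022881 along -1.3 across -0.8
wrist green 2663 [20.11350822 69.71315002] -13.212169 along -2.2 across -55.5
top purple 29 [ 6.26136208 24.92802811] -20.456806 along -29.1 across 52.3
yellow attempt to get argmax of an empty sequence
green attempt to get argmax of an empty sequence
-11 -15 [231. 249.]
-11 0 [258. 249.]
-11 15 [285. 249.]
11 -15 [230. 212.]
11 0 [258. 212.]
11 15 [286. 212.]
```

View pics/w2.png

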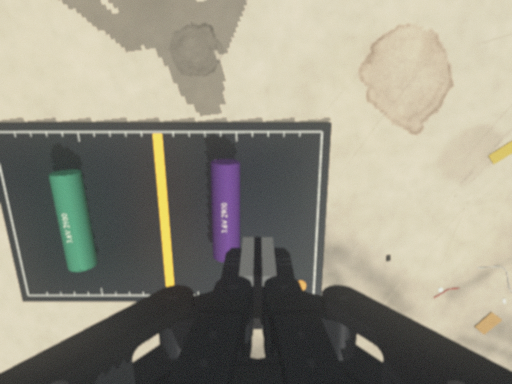

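In the wrist view the purple cell runs from (226,160) to (228,262) and the line is at (163,210). The shut fingertips are at columns 243–274, row 237, only about 17 mm thick across. I'll use several short strokes of about 24 mm each. First the finger goes about 6 mm behind the cell's crest, then down gently.

{"fn": "apply_moves", "kwargs": {"rows": [{"x": 0,"y": -15,"z": 0,"ax": 0,"ay": 0,"az": 0,"gripper": 1},{"x": 0,"y": 0,"z": 15,"ax": 0,"ay": 0,"az": 0,"gripper": 1},{"x": 0,"y": 0,"z": 8,"ax": 0,"ay": 0,"az": 0,"gripper": 1},{"x": 0,"y": 0,"z": 0,"ax": 0,"ay": 0,"az": 0,"gripper": 1},{"x": 0,"y": 0,"z": 0,"ax": 0,"ay": 0,"az": 0,"gripper": 1}]}}

```text
clock: 3.72
position: [0.4882, -0.204, 0.0371]
ee_rot: [0.131, 0.991, 0.0, -0.0]
ft_force: [-0.5, -1.0, 0.5]
grip_width: 0.003
grasp_force: 0.0
```

{"fn": "apply_moves", "kwargs": {"rows": [{"x": 0,"y": 0,"z": 2,"ax": 0,"ay": 0,"az": 0,"gripper": 1},{"x": 0,"y": 0,"z": 1,"ax": 0,"ay": 0,"az": 0,"gripper": 1},{"x": 0,"y": 0,"z": 0,"ax": 0,"ay": 0,"az": 0,"gripper": 1},{"x": 0,"y": 0,"z": 0,"ax": 0,"ay": 0,"az": 0,"gripper": 1}]}}

```text
clock: 4.05
position: [0.4883, -0.2044, 0.034]
ee_rot: [0.131, 0.991, 0.0, 0.0]
ft_force: [-0.1, -0.7, 0.2]
grip_width: 0.002
grasp_force: 0.0
```

{"fn": "apply_moves", "kwargs": {"rows": [{"x": 0,"y": 0,"z": 1,"ax": 0,"ay": 0,"az": 0,"gripper": 1},{"x": 0,"y": 0,"z": 0,"ax": 0,"ay": 0,"az": 0,"gripper": 1},{"x": 0,"y": 0,"z": 0,"ax": 0,"ay": 0,"az": 0,"gripper": 1}]}}

```text
clock: 4.3
position: [0.4881, -0.2045, 0.0328]
ee_rot: [0.132, 0.991, 0.0, -0.0]
ft_force: [-0.3, -0.4, 1.0]
grip_width: -0.005
grasp_force: 0.0
```

{"fn": "apply_moves", "kwargs": {"rows": [{"x": 0,"y": 0,"z": 1,"ax": 0,"ay": 0,"az": 0,"gripper": 1},{"x": 0,"y": 0,"z": 0,"ax": 0,"ay": 0,"az": 0,"gripper": 1},{"x": 0,"y": 0,"z": 0,"ax": 0,"ay": 0,"az": 0,"gripper": 1}]}}

```text
clock: 4.55
position: [0.488, -0.2044, 0.0317]
ee_rot: [0.132, 0.991, 0.0, -0.0]
ft_force: [-0.3, -0.1, 0.3]
grip_width: 0.001
grasp_force: 0.0
```

{"fn": "apply_moves", "kwargs": {"rows": [{"x": 0,"y": 0,"z": 0.7,"ax": 0,"ay": 0,"az": 0,"gripper": 1},{"x": 0,"y": 0,"z": 0,"ax": 0,"ay": 0,"az": 0,"gripper": 1},{"x": 0,"y": 0,"z": 0,"ax": 0,"ay": 0,"az": 0,"gripper": 1}]}}

```text
clock: 4.8
position: [0.488, -0.2044, 0.0311]
ee_rot: [0.132, 0.991, 0.0, -0.0]
ft_force: [-0.1, -0.6, 0.4]
grip_width: 0.0
grasp_force: 0.0
```

```bash
python3 look.py w3
```

```text
4.8 [ 488.  -204.4   31.1] [-0.1 -0.6  0.4]
tool yaw of y 74.88 tilt [-0.  0. -1.]
finger along,across -11.0 47.8
wrist purple 2197 [17.85571671 45.25386429] -16.325771 along -21.8 across 43.1
wrist yellow 1792 [ 7.34828615 91.189888  ] -15.054815 along -12.3 across -0.7
wrist green 3608 [20.53441811 70.87481689] -13.299604 along -1.9 across -55.4
top purple 80 [17.43473434 33.03679657] -16.159185 along -26.7 across 46.5
yellow attempt to get argmax of an empty sequence
green attempt to get argmax of an empty sequence
```

{"fn": "apply_moves", "kwargs": {"rows": [{"x": 0,"y": 0,"z": 0.7,"ax": 0,"ay": 0,"az": 0,"gripper": 1},{"x": 0,"y": 0,"z": 0,"ax": 0,"ay": 0,"az": 0,"gripper": 1},{"x": 0,"y": 0,"z": 0,"ax": 0,"ay": 0,"az": 0,"gripper": 1}]}}

```text
clock: 5.2
position: [0.488, -0.2045, 0.0303]
ee_rot: [0.132, 0.991, 0.0, -0.0]
ft_force: [0.0, 0.6, 0.7]
grip_width: -0.006
grasp_force: 0.0
```

{"fn": "apply_moves", "kwargs": {"rows": [{"x": 0,"y": 0,"z": 0.5,"ax": 0,"ay": 0,"az": 0,"gripper": 1},{"x": 0,"y": 0,"z": 0,"ax": 0,"ay": 0,"az": 0,"gripper": 1},{"x": 0,"y": 0,"z": 0,"ax": 0,"ay": 0,"az": 0,"gripper": 1}]}}

```text
clock: 5.45
position: [0.488, -0.2045, 0.0299]
ee_rot: [0.132, 0.991, 0.0, -0.0]
ft_force: [0.0, 0.2, -0.2]
grip_width: 0.0
grasp_force: 0.0
```

No contact yet at 29.9 mm, so I'll check the picture.

View pics/w3.png

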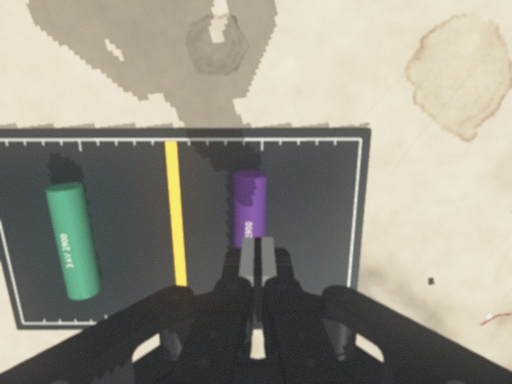

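```bash
python3 - <<'E'
from h import *
c=camera("wrist");o=get_obs();T=Rn.from_quat(o["ee_rot"]).as_matrix()
f=192/np.tan(np.radians(c["fov_y"])/2);K=np.array([[f,0,c["cx"]],[0,f,c["cy"]],[0,0,1]])
for dx in(-11,0,5,11):
  for z in(11,0,-10,-20):
    P=o["position"]+T@np.array([[dx,-8.,z],[dx,8,z]]).T.T[0]/1000
    q=[cv2.projectPoints((o["position"]+T@np.array([dx,s,z])/1000)[None],np.array(c["rvec"]),np.array(c["tvec"]),K,None)[0].ravel().round(0) for s in(-8.,8.)]
    print(dx,z,*q)
R=cv2.Rodrigues(np.array(c["rvec"]))[0]; print("cam in tool mm",T.T@(-R.T@np.array(c["tvec"])-o["position"])*1000,"axis",T.T@R[2])
E
```

```text
-11 11 [244. 250.] [272. 250.]
-11 0 [243. 259.] [273. 259.]
-11 -10 [242. 269.] [274. 268.]
-11 -20 [241. 279.] [275. 279.]
0 11 [243. 231.] [273. 231.]
0 0 [242. 240.] [274. 240.]
0 -10 [242. 248.] [275. 248.]
0 -20 [241. 258.] [276. 258.]
5 11 [243. 223.] [273. 223.]
5 0 [242. 231.] [274. 231.]
5 -10 [241. 239.] [275. 239.]
5 -20 [240. 248.] [276. 248.]
11 11 [243. 212.] [273. 212.]
11 0 [242. 220.] [274. 220.]
11 -10 [241. 227.] [275. 227.]
11 -20 [240. 236.] [276. 236.]
cam in tool mm [  72.34181903   -0.24059217 -160.14937856] axis [-2.83524414e-01 -7.44866476e-04  9.58964729e-01]
```

{"fn": "apply_moves", "kwargs": {"rows": [{"x": 0,"y": 0,"z": 0.6,"ax": 0,"ay": 0,"az": 0,"gripper": 1},{"x": 0,"y": 0,"z": 0,"ax": 0,"ay": 0,"az": 0,"gripper": 1}]}}

```text
clock: 5.67
position: [0.488, -0.2044, 0.0292]
ee_rot: [0.132, 0.991, 0.0, -0.0]
ft_force: [-0.1, -0.1, -0.0]
grip_width: -0.003
grasp_force: 0.0
```

{"fn": "apply_moves", "kwargs": {"rows": [{"x": 0,"y": 0,"z": 0.6,"ax": 0,"ay": 0,"az": 0,"gripper": 1},{"x": 0,"y": 0,"z": 0,"ax": 0,"ay": 0,"az": 0,"gripper": 1}]}}

```text
clock: 5.83
position: [0.4881, -0.2044, 0.0286]
ee_rot: [0.131, 0.991, 0.0, -0.0]
ft_force: [-0.5, 0.7, -0.4]
grip_width: 0.0
grasp_force: 0.0
```

```bash
python3 - <<'E'
from h import *
c=camera("scene")["color"][150:220,280:400]; cv2.imwrite("pics/s1.png",cv2.resize(c[:,:,::-1],None,fx=6,fy=6,interpolation=cv2.INTER_CUBIC))
E
```

```text
(no output)
```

View pics/s1.png

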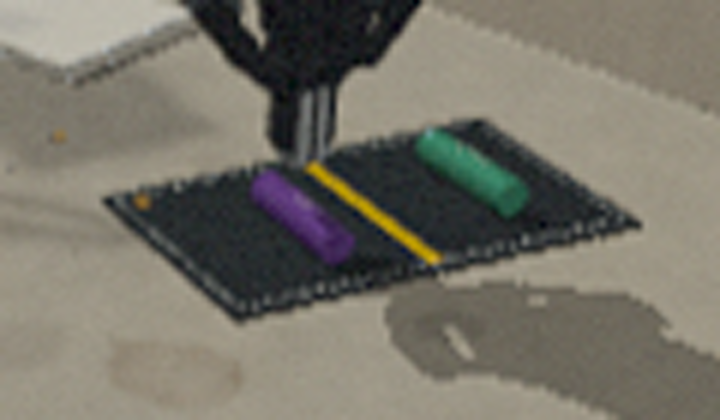

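In the scene crop the fingertips are at (305,160), which looks well above or beyond the cell at (300,215). I'll triangulate the tip from the two views.

```bash
python3 - <<'E'
from h import *
w,s=camera("wrist"),camera("scene"); o=get_obs(); p=o["position"]*1000
T=Rn.from_quat(o["ee_rot"]).as_matrix()
def ray(c,uv):
    a,b=cast(c,uv,0)*1000,cast(c,uv,.2)*1000; return a,(b-a)/np.linalg.norm(b-a)
for ws,ss in(((259,237),(330.8,177)),((259,237),(330,175))):
    a,d=ray(w,ws);b,e=ray(s,ss)
    t=np.linalg.lstsq(np.c_[d,-e],b-a,rcond=None)[0]; P,Q=a+t[0]*d,b+t[1]*e
    print(P.round(1),Q.round(1),"in tool",(T.T@((P+Q)/2-p)).round(1))
f=192/np.tan(np.radians(s["fov_y"])/2);K=np.array([[f,0,s["cx"]],[0,f,s["cy"]],[0,0,1]])
for z in(11,0,-10,-20): print(z,cv2.projectPoints((o["position"]+T@np.array([0,0,z])/1000)[None],np.array(s["rvec"]),np.array(s["tvec"]),K,None)[0].ravel().round(1))
print("cell scene",[ (x,cast(s,x,.012)*1000) for x in [(280+268/6,150+185/6),(280+340/6,150+248/6)]])
E
```

```text
[ 480.4 -201.9   43.5] [ 480.2 -202.    43.5] in tool [  8.1   0.4 -14.8]
[ 478.  -201.3   48.9] [ 481.2 -199.3   50. ] in tool [  9.2   1.8 -20.8]
11 [328.7 184.1]
0 [328.9 180.6]
-10 [329.2 177.3]
-20 [329.4 174.1]
cell scene [((324.6666666666667, 180.83333333333334), array([ 516.63439893, -218.79468141,   12.        ])), ((336.6666666666667, 191.33333333333334), array([ 452.0380973 , -198.20845706,   12.        ]))]
```

Both views put the shut tips about 15–20 mm behind the TCP, not 11 mm ahead of it, which explains the lack of contact. I'll go on down in steps, watching the force.

{"fn": "apply_moves", "kwargs": {"rows": [{"x": 0,"y": 0,"z": 2,"ax": 0,"ay": 0,"az": 0,"gripper": 1},{"x": 0,"y": 0,"z": 2,"ax": 0,"ay": 0,"az": 0,"gripper": 1},{"x": 0,"y": 0,"z": 0,"ax": 0,"ay": 0,"az": 0,"gripper": 1}]}}

```text
clock: 6.23
position: [0.4878, -0.2043, 0.0242]
ee_rot: [0.131, 0.991, 0.0, -0.0]
ft_force: [0.4, -0.8, 0.0]
grip_width: -0.0
grasp_force: 0.0
```

```bash
python3 - <<'E'
from h import *
o=get_obs(); print(o["clock"],o["position"]*1000,o["ft_force"])
a=camera("scene")["color"][150:220,290:370]; b=camera("wrist")["color"]
a=cv2.resize(a,None,fx=5,fy=5,interpolation=cv2.INTER_CUBIC); b=b[130:290,180:340]; b=cv2.resize(b,(350,350))
cv2.imwrite("pics/s2.png",np.hstack([a,b])[:,:,::-1])
E
```

```text
6.2333 [ 487.83067344 -204.33437507   24.23427993] [ 0.37928979 -0.76817539  0.00643351]
```

View pics/s2.png

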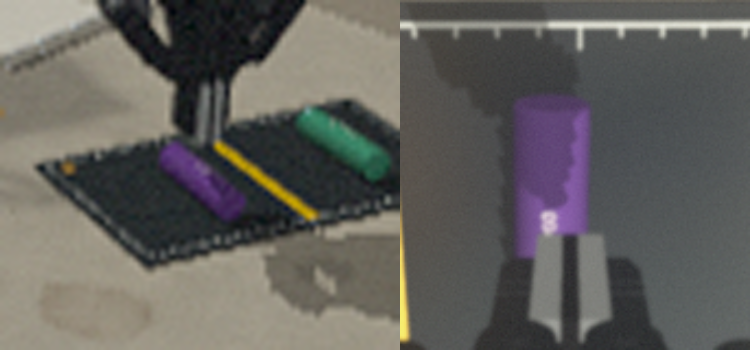

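The tip is still clearly above the cell: scene crop tip at (208,140), cell at (200,180). The wrist crop shows the tip overlapping the cell's crest, slightly to its right. Continuing down.

{"fn": "apply_moves", "kwargs": {"rows": [{"x": 0,"y": 0,"z": 3,"ax": 0,"ay": 0,"az": 0,"gripper": 1},{"x": 0,"y": 0,"z": 3,"ax": 0,"ay": 0,"az": 0,"gripper": 1},{"x": 0,"y": 0,"z": 2,"ax": 0,"ay": 0,"az": 0,"gripper": 1},{"x": 0,"y": 0,"z": 0,"ax": 0,"ay": 0,"az": 0,"gripper": 1}]}}

```text
clock: 6.67
position: [0.4877, -0.2043, 0.0161]
ee_rot: [0.132, 0.991, 0.0, -0.0]
ft_force: [0.6, 0.4, 0.6]
grip_width: 0.0
grasp_force: 0.0
```

{"fn": "apply_moves", "kwargs": {"rows": [{"x": 0,"y": 0,"z": 2,"ax": 0,"ay": 0,"az": 0,"gripper": 1},{"x": 0,"y": 0,"z": 0,"ax": 0,"ay": 0,"az": 0,"gripper": 1}]}}

```text
clock: 6.83
position: [0.4879, -0.2044, 0.0144]
ee_rot: [0.131, 0.991, 0.0, -0.0]
ft_force: [0.5, -0.3, -0.2]
grip_width: 0.003
grasp_force: 0.0
```

```bash
python3 - <<'E'
from h import *
# finger pads are the brightest grey; find their lower end in scene and upper end in wrist by contrast
o=get_obs(); print(o["clock"],o["position"]*1000,o["ft_force"])
s=camera("scene")["color"]; w=camera("wrist")["color"]
print(cv2.cvtColor(s,cv2.COLOR_RGB2GRAY)[168:196,326:336]); print(cv2.cvtColor(w,cv2.COLOR_RGB2GRAY)[228:242:1,244:274:3])
E
```

```text
6.8333 [ 487.93303837 -204.44027809   14.39336435] [ 0.51934692 -0.32516603 -0.20454053]
[[ 28  21  31  33  27  23  23  25  20  23]
 [ 25  25  23  24  23  28  46  74  61  38]
 [ 19  20  24  44  73  70  53 108  75  58]
 [ 24  25  25  60 102  94  54 106  74  55]
 [ 22  15  28  69 103  93  51 106  57  47]
 [ 25  20  19  68 109  91  46 110  59  72]
 [ 13  29  21  70 108  85  57 106  54  87]
 [ 14  34  22  70 107  75  60 110  45  50]
 [ 25  29  23  83 111  64  73 110  50  31]
 [ 17  29  29  87 110  56  87 103  42  41]
 [ 29  25  23  88 111  56  85  94  56  33]
 [ 32  24  33  86 108  54  84  98 125 105]
 [ 72  54  61  90 111  48  93 103 139 138]
 [ 88  81  82  94 101  38  86  75  61 108]
 [ 78  80  75 105  79  48  37  41  35  32]
 [ 74  77  83  99  77  64  48  37  42  46]
 [ 66  72  74  72  62  63  53  53  40  39]
 [ 60  66  64  59  51  49  48  52  48  42]
 [ 40  61  64  67  51  49  49  40  51  57]
 [ 35  36  48  57  61  43  49  50  47  46]
 [ 46  35  42  52  60  52  45  47  45  50]
 [ 40  48  29  32  54  47  49  45  52  55]
 [ 37  46  45  34  32  46  61  53  49  51]
 [ 45  41  45  34  29  33  44  50  46  47]
 [ 43  46  42  42  42  31  33  46  44  50]
 [ 45  41  41  40  45  48  37  43  46  46]
 [ 38  42  44  36  45  43  41  35  42  33]
 [ 44  41  39  45  43  36  42  35  35  35]]
[[ 82  83  82  84  83  81  94  94  84  80]
 [ 79  85  86  85  81  76  94  89  83  79]
 [ 81  87  86  85  83  78 101  88  81  83]
 [ 83  81  84  85  83  82  98  91  84  82]
 [ 85  88  82  83  84  78  89  92  87  81]
 [ 84 103  92  83  81  76  90  90  77  83]
 [101 132 112  81  87  85  90  90  83  83]
 [119 132 132  84  80  78  88  90  87  83]
 [131 120 136  91  72  69  96  99  96  97]
 [126 118 132 103  63  59 109 115 109 111]
 [126 122 125 111  47  52 117 124 124 121]
 [130 126 123 113  45  53 117 125 128 125]
 [131 128 125 113  45  44 117 127 128 126]
 [128 129 126 110  52  48 118 128 125 127]]
```

{"fn": "apply_moves", "kwargs": {"rows": [{"x": 0,"y": 0,"z": 1.5,"ax": 0,"ay": 0,"az": 0,"gripper": 1},{"x": 0,"y": 0,"z": 0,"ax": 0,"ay": 0,"az": 0,"gripper": 1}]}}

```text
clock: 7.1
position: [0.488, -0.2044, 0.0131]
ee_rot: [0.132, 0.991, 0.0, -0.0]
ft_force: [0.1, 0.4, -0.5]
grip_width: -0.004
grasp_force: 0.0
```

{"fn": "apply_moves", "kwargs": {"rows": [{"x": 0,"y": 0,"z": 1,"ax": 0,"ay": 0,"az": 0,"gripper": 1},{"x": 0,"y": 0,"z": 0,"ax": 0,"ay": 0,"az": 0,"gripper": 1}]}}

```text
clock: 7.27
position: [0.488, -0.2044, 0.0121]
ee_rot: [0.132, 0.991, 0.0, -0.0]
ft_force: [0.1, 0.8, 0.4]
grip_width: 0.002
grasp_force: 0.0
```

{"fn": "apply_moves", "kwargs": {"rows": [{"x": 0,"y": 0,"z": 1,"ax": 0,"ay": 0,"az": 0,"gripper": 1},{"x": 0,"y": 0,"z": 0,"ax": 0,"ay": 0,"az": 0,"gripper": 1}]}}

```text
clock: 7.43
position: [0.488, -0.2044, 0.0111]
ee_rot: [0.131, 0.991, 0.0, -0.0]
ft_force: [-1.3, 0.5, 0.5]
grip_width: -0.001
grasp_force: 0.0
```

{"fn": "apply_moves", "kwargs": {"rows": [{"x": 0,"y": 0,"z": 0.7,"ax": 0,"ay": 0,"az": 0,"gripper": 1},{"x": 0,"y": 0,"z": 0,"ax": 0,"ay": 0,"az": 0,"gripper": 1}]}}

```text
clock: 7.6
position: [0.488, -0.2045, 0.0104]
ee_rot: [0.132, 0.991, 0.0, -0.0]
ft_force: [0.1, 0.4, -0.8]
grip_width: -0.001
grasp_force: 0.0
```

{"fn": "apply_moves", "kwargs": {"rows": [{"x": 0,"y": 0,"z": 0.7,"ax": 0,"ay": 0,"az": 0,"gripper": 1},{"x": 0,"y": 0,"z": 0,"ax": 0,"ay": 0,"az": 0,"gripper": 1}]}}

```text
clock: 7.77
position: [0.488, -0.2044, 0.0097]
ee_rot: [0.131, 0.991, 0.0, -0.0]
ft_force: [0.2, -1.1, 0.0]
grip_width: 0.004
grasp_force: 0.0
```

{"fn": "apply_moves", "kwargs": {"rows": [{"x": 0,"y": 0,"z": 0.7,"ax": 0,"ay": 0,"az": 0,"gripper": 1},{"x": 0,"y": 0,"z": 0,"ax": 0,"ay": 0,"az": 0,"gripper": 1}]}}

```text
clock: 7.93
position: [0.488, -0.2045, 0.009]
ee_rot: [0.132, 0.991, 0.0, -0.0]
ft_force: [0.5, 0.1, -1.4]
grip_width: -0.001
grasp_force: 0.0
```

{"fn": "apply_moves", "kwargs": {"rows": [{"x": 0,"y": 0,"z": 0.7,"ax": 0,"ay": 0,"az": 0,"gripper": 1},{"x": 0,"y": 0,"z": 0,"ax": 0,"ay": 0,"az": 0,"gripper": 1}]}}

```text
clock: 8.1
position: [0.488, -0.2045, 0.0083]
ee_rot: [0.132, 0.991, 0.0, -0.0]
ft_force: [0.1, -0.2, -0.2]
grip_width: 0.001
grasp_force: 0.0
```

{"fn": "apply_moves", "kwargs": {"rows": [{"x": 0,"y": 0,"z": 0.7,"ax": 0,"ay": 0,"az": 0,"gripper": 1},{"x": 0,"y": 0,"z": 0,"ax": 0,"ay": 0,"az": 0,"gripper": 1}]}}

```text
clock: 8.27
position: [0.488, -0.2044, 0.0076]
ee_rot: [0.132, 0.991, 0.0, -0.0]
ft_force: [-0.4, -0.5, 0.3]
grip_width: 0.002
grasp_force: 0.0
```

```bash
python3 - <<'E'
from h import *
o=get_obs(); print(o["clock"],o["position"]*1000,o["ft_force"])
sc=camera("scene"); wc=camera("wrist")
a=sc["color"][150:220,290:370]; b=wc["color"][130:290,180:340]
a=cv2.resize(a,None,fx=5,fy=5,interpolation=cv2.INTER_CUBIC); b=cv2.resize(b,(350,350))
cv2.imwrite("pics/s3.png",np.hstack([a,b])[:,:,::-1]); print(seg(wc,"purple",.0165), seg(sc,"purple",.0165))
E
```

```text
8.2667 [ 488.03844778 -204.44509761    7.60640682] [-0.36921945 -0.54975633  0.25074183]
(2219, array([ 470.61975098, -204.70954895]), array([18.04764175, 34.24816513]), np.float32(-14.779763)) (107, array([ 481.11953735, -201.45256042]), array([25.88011551, 86.6967392 ]), np.float32(-17.061705))
```

View pics/s3.png

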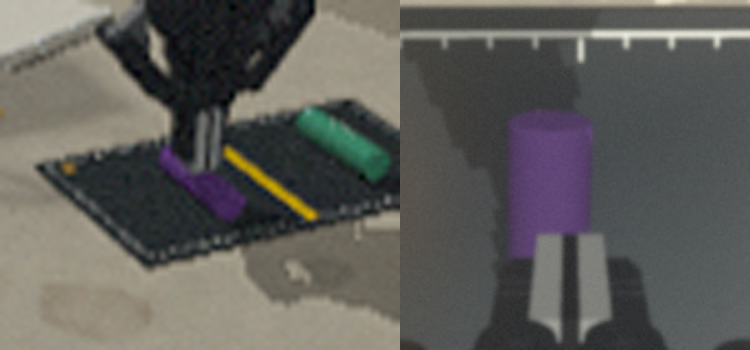

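The tip now overlaps the cell in the scene crop at (205,165), nearly touching it. I'll take fine steps.

{"fn": "apply_moves", "kwargs": {"rows": [{"x": 0,"y": 0,"z": 0.6,"ax": 0,"ay": 0,"az": 0,"gripper": 1},{"x": 0,"y": 0,"z": 0,"ax": 0,"ay": 0,"az": 0,"gripper": 1}]}}

```text
clock: 8.53
position: [0.4881, -0.2044, 0.007]
ee_rot: [0.131, 0.991, 0.0, -0.0]
ft_force: [0.1, 0.0, 0.5]
grip_width: 0.0
grasp_force: 0.0
```

{"fn": "apply_moves", "kwargs": {"rows": [{"x": 0,"y": 0,"z": 0.6,"ax": 0,"ay": 0,"az": 0,"gripper": 1},{"x": 0,"y": 0,"z": 0,"ax": 0,"ay": 0,"az": 0,"gripper": 1}]}}

```text
clock: 8.7
position: [0.488, -0.2045, 0.0064]
ee_rot: [0.132, 0.991, 0.0, -0.0]
ft_force: [-0.8, 0.7, 0.8]
grip_width: -0.002
grasp_force: 0.0
```

{"fn": "apply_moves", "kwargs": {"rows": [{"x": 0,"y": 0,"z": 0.6,"ax": 0,"ay": 0,"az": 0,"gripper": 1},{"x": 0,"y": 0,"z": 0,"ax": 0,"ay": 0,"az": 0,"gripper": 1}]}}

```text
clock: 8.87
position: [0.4881, -0.2045, 0.0059]
ee_rot: [0.132, 0.991, 0.0, 0.0]
ft_force: [-0.5, 0.1, 0.3]
grip_width: -0.002
grasp_force: 0.1
```

{"fn": "apply_moves", "kwargs": {"rows": [{"x": 0,"y": 0,"z": 0.6,"ax": 0,"ay": 0,"az": 0,"gripper": 1},{"x": 0,"y": 0,"z": 0,"ax": 0,"ay": 0,"az": 0,"gripper": 1}]}}

```text
clock: 9.03
position: [0.4882, -0.2046, 0.0057]
ee_rot: [0.132, 0.991, 0.0, 0.0]
ft_force: [-2.1, 0.4, 5.3]
grip_width: -0.001
grasp_force: 3.0
```

{"fn": "apply_moves", "kwargs": {"rows": [{"x": 0,"y": 0,"z": 0.5,"ax": 0,"ay": 0,"az": 0,"gripper": 1},{"x": 0,"y": 0,"z": 0,"ax": 0,"ay": 0,"az": 0,"gripper": 1}]}}

```text
clock: 9.2
position: [0.4882, -0.2046, 0.0056]
ee_rot: [0.132, 0.991, 0.0, 0.0]
ft_force: [-4.3, 0.9, 11.1]
grip_width: -0.0
grasp_force: 5.8
```

Contact, at 11 N. Stroke 1 is 20 mm level.

{"fn": "apply_moves", "kwargs": {"rows": [{"x": 0,"y": -2,"z": 0,"ax": 0,"ay": 0,"az": 0,"gripper": 1},{"x": 0,"y": -2,"z": 0,"ax": 0,"ay": 0,"az": 0,"gripper": 1},{"x": 0,"y": -2,"z": 0,"ax": 0,"ay": 0,"az": 0,"gripper": 1},{"x": 0,"y": -2,"z": 0,"ax": 0,"ay": 0,"az": 0,"gripper": 1},{"x": 0,"y": 0,"z": 0,"ax": 0,"ay": 0,"az": 0,"gripper": 1}]}}

```text
clock: 9.62
position: [0.4859, -0.2127, 0.0056]
ee_rot: [0.132, 0.991, 0.0, 0.0]
ft_force: [-4.8, 0.9, 12.4]
grip_width: 0.001
grasp_force: 6.0
```

```bash
python3 look.py w4
```

```text
9.6167 [ 485.9 -212.7    5.6] [-4.8  0.9 12.4]
tool yaw of y 74.85 tilt [ 0.  0. -1.]
finger along,across -11.0 39.3
wrist purple 2161 [17.89940453 33.01973724] -16.12273 along -28.4 across 38.9
wrist yellow 1950 [ 7.19541836 76.71826935] -15.051414 along -19.5 across -0.7
wrist green 4830 [21.01973534 72.32208252] -13.52013 along -1.8 across -55.2
top purple 65 [16.10543442 29.60811043] -18.813868 along -29.6 across 43.1
yellow attempt to get argmax of an empty sequence
green attempt to get argmax of an empty sequence
```

It rolls as it should, with the cell at 38.9 mm. Finishing the stroke.

{"fn": "apply_moves", "kwargs": {"rows": [{"x": 0,"y": -3,"z": 0,"ax": 0,"ay": 0,"az": 0,"gripper": 1},{"x": 0,"y": -3,"z": 0,"ax": 0,"ay": 0,"az": 0,"gripper": 1},{"x": 0,"y": -3,"z": 0,"ax": 0,"ay": 0,"az": 0,"gripper": 1},{"x": 0,"y": -3,"z": 0,"ax": 0,"ay": 0,"az": 0,"gripper": 1},{"x": 0,"y": 0,"z": 0,"ax": 0,"ay": 0,"az": 0,"gripper": 1}]}}

```text
clock: 10.18
position: [0.4826, -0.2245, 0.0055]
ee_rot: [0.132, 0.991, 0.0, 0.0]
ft_force: [-4.7, 0.3, 11.7]
grip_width: 0.003
grasp_force: 5.7
```

```bash
python3 look.py w5
```

```text
10.1833 [ 482.6 -224.5    5.5] [-4.7  0.3 11.7]
tool yaw of y 74.84 tilt [ 0.  0. -1.]
finger along,across -11.0 27.0
wrist purple 2284 [17.93306923 34.37057877] -15.511049 along -27.8 across 32.9
wrist yellow 2003 [ 7.22718573 79.95149994] -14.989529 along -17.5 across -0.5
wrist green 4536 [20.12518883 71.48564148] -13.54704 along -2.3 across -55.4
top purple 88 [20.03803253 30.45251846] -18.505907 along -28.1 across 35.1
yellow attempt to get argmax of an empty sequence
green attempt to get argmax of an empty sequence
```

{"fn": "apply_moves", "kwargs": {"rows": [{"x": 0,"y": 0,"z": -6,"ax": 0,"ay": 0,"az": 0,"gripper": 1},{"x": 0,"y": 12.5,"z": 0,"ax": 0,"ay": 0,"az": 0,"gripper": 1},{"x": 0,"y": 0,"z": 4,"ax": 0,"ay": 0,"az": 0,"gripper": 1},{"x": 0,"y": 0,"z": 2,"ax": 0,"ay": 0,"az": 0,"gripper": 1},{"x": 0,"y": 0,"z": 0,"ax": 0,"ay": 0,"az": 0,"gripper": 1}]}}

```text
clock: 10.75
position: [0.4866, -0.2116, 0.0051]
ee_rot: [0.131, 0.991, 0.0, 0.0]
ft_force: [-2.3, 2.6, 11.6]
grip_width: -0.0
grasp_force: 5.3
```

```bash
python3 look.py w6|head -5
```

```text
10.75 [ 486.6 -211.6    5.1] [-2.3  2.6 11.6]
tool yaw of y 74.93 tilt [ 0.001  0.001 -1.   ]
finger along,across -10.5 40.6
wrist purple 2335 [17.68226242 36.90823364] -15.007687 along -26.6 across 32.4
wrist yellow 1950 [ 7.2068224  75.92956543] -15.040197 along -19.6 across -0.7
```

{"fn": "apply_moves", "kwargs": {"rows": [{"x": 0,"y": -2,"z": 0,"ax": 0,"ay": 0,"az": 0,"gripper": 1},{"x": 0,"y": -3,"z": 0,"ax": 0,"ay": 0,"az": 0,"gripper": 1},{"x": 0,"y": -3,"z": 0,"ax": 0,"ay": 0,"az": 0,"gripper": 1},{"x": 0,"y": -3,"z": 0,"ax": 0,"ay": 0,"az": 0,"gripper": 1},{"x": 0,"y": -3,"z": 0,"ax": 0,"ay": 0,"az": 0,"gripper": 1}]}}

```text
clock: 11.32
position: [0.4825, -0.2261, 0.0055]
ee_rot: [0.132, 0.991, 0.0, 0.0]
ft_force: [-3.5, 1.6, 14.9]
grip_width: -0.0
grasp_force: 7.5
```

{"fn": "apply_moves", "kwargs": {"rows": [{"x": 0,"y": -3,"z": 0,"ax": 0,"ay": 0,"az": 0,"gripper": 1},{"x": 0,"y": -3,"z": 0,"ax": 0,"ay": 0,"az": 0,"gripper": 1},{"x": 0,"y": -3,"z": 0,"ax": 0,"ay": 0,"az": 0,"gripper": 1},{"x": 0,"y": -2,"z": 0,"ax": 0,"ay": 0,"az": 0,"gripper": 1},{"x": 0,"y": 0,"z": 0,"ax": 0,"ay": 0,"az": 0,"gripper": 1}]}}

```text
clock: 11.73
position: [0.4794, -0.2372, 0.0055]
ee_rot: [0.132, 0.991, -0.0, 0.0]
ft_force: [-4.5, 0.1, 13.7]
grip_width: -0.007
grasp_force: 7.0
```

```bash
python3 look.py w7|head -6
```

```text
11.7333 [ 479.4 -237.2    5.5] [-4.5  0.1 13.7]
tool yaw of y 74.82 tilt [ 0. -0. -1.]
finger along,across -10.9 13.9
wrist purple 2279 [17.7952404  34.29570389] -15.568201 along -28.1 across 19.2
wrist yellow 1417 [ 7.05904436 55.65387344] -15.098663 along -29.9 across -0.3
wrist green 3985 [19.50569725 64.81784821] -13.187029 along -5.5 across -55.6
```

{"fn": "apply_moves", "kwargs": {"rows": [{"x": 0,"y": 0,"z": -6,"ax": 0,"ay": 0,"az": 0,"gripper": 1},{"x": 0,"y": 12,"z": 0,"ax": 0,"ay": 0,"az": 0,"gripper": 1},{"x": 0,"y": 0,"z": 4,"ax": 0,"ay": 0,"az": 0,"gripper": 1},{"x": 0,"y": 0,"z": 2,"ax": 0,"ay": 0,"az": 0,"gripper": 1},{"x": 0,"y": 0,"z": 0,"ax": 0,"ay": 0,"az": 0,"gripper": 1}]}}

```text
clock: 12.3
position: [0.4831, -0.2242, 0.005]
ee_rot: [0.131, 0.991, 0.0, 0.0]
ft_force: [-1.8, 2.6, 12.4]
grip_width: -0.002
grasp_force: 5.8
```

{"fn": "apply_moves", "kwargs": {"rows": [{"x": 0,"y": -2,"z": 0,"ax": 0,"ay": 0,"az": 0,"gripper": 1},{"x": 0,"y": -3,"z": 0,"ax": 0,"ay": 0,"az": 0,"gripper": 1},{"x": 0,"y": -3,"z": 0,"ax": 0,"ay": 0,"az": 0,"gripper": 1},{"x": 0,"y": -3,"z": 0,"ax": 0,"ay": 0,"az": 0,"gripper": 1},{"x": 0,"y": -3,"z": 0,"ax": 0,"ay": 0,"az": 0,"gripper": 1}]}}

```text
clock: 12.72
position: [0.4789, -0.2388, 0.0055]
ee_rot: [0.132, 0.991, 0.0, 0.0]
ft_force: [-3.9, 2.5, 16.8]
grip_width: -0.003
grasp_force: 8.7
```

{"fn": "apply_moves", "kwargs": {"rows": [{"x": 0,"y": -3,"z": 0,"ax": 0,"ay": 0,"az": 0,"gripper": 1},{"x": 0,"y": -3,"z": 0,"ax": 0,"ay": 0,"az": 0,"gripper": 1},{"x": 0,"y": -3,"z": 0,"ax": 0,"ay": 0,"az": 0,"gripper": 1},{"x": 0,"y": -2,"z": 0,"ax": 0,"ay": 0,"az": 0,"gripper": 1},{"x": 0,"y": 0,"z": 0,"ax": 0,"ay": 0,"az": 0,"gripper": 1}]}}

```text
clock: 13.13
position: [0.4758, -0.2499, 0.0055]
ee_rot: [0.132, 0.991, -0.0, 0.0]
ft_force: [-5.4, 1.5, 16.6]
grip_width: -0.004
grasp_force: 8.1
```

```bash
python3 look.py w8|head -6
```

```text
13.1333 [ 475.8 -249.9    5.5] [-5.4  1.5 16.6]
tool yaw of y 74.82 tilt [ 0. -0. -1.]
finger along,across -11.0 0.7
wrist purple 2267 [18.28793335 33.76665878] -15.944655 along -28.6 across 5.3
wrist yellow 467 [ 6.92189264 16.90917778] -15.213073 along -49.5 across -0.1
wrist green 3457 [18.69513512 57.12111282] -13.43622 along -9.5 across -55.9
```

About 6 mm remain, so a 12 mm stroke.

{"fn": "apply_moves", "kwargs": {"rows": [{"x": 0,"y": 0,"z": -6,"ax": 0,"ay": 0,"az": 0,"gripper": 1},{"x": 0,"y": 9,"z": 0,"ax": 0,"ay": 0,"az": 0,"gripper": 1},{"x": 0,"y": 0,"z": 4,"ax": 0,"ay": 0,"az": 0,"gripper": 1},{"x": 0,"y": 0,"z": 1.8,"ax": 0,"ay": 0,"az": 0,"gripper": 1},{"x": 0,"y": 0,"z": 0,"ax": 0,"ay": 0,"az": 0,"gripper": 1}]}}

```text
clock: 13.7
position: [0.4791, -0.2392, 0.0053]
ee_rot: [0.131, 0.991, 0.0, 0.0]
ft_force: [-3.7, 2.6, 14.9]
grip_width: -0.001
grasp_force: 7.6
```

{"fn": "apply_moves", "kwargs": {"rows": [{"x": 0,"y": -3,"z": 0,"ax": 0,"ay": 0,"az": 0,"gripper": 1},{"x": 0,"y": -3,"z": 0,"ax": 0,"ay": 0,"az": 0,"gripper": 1},{"x": 0,"y": -3,"z": 0,"ax": 0,"ay": 0,"az": 0,"gripper": 1},{"x": 0,"y": -3,"z": 0,"ax": 0,"ay": 0,"az": 0,"gripper": 1},{"x": 0,"y": 0,"z": 0,"ax": 0,"ay": 0,"az": 0,"gripper": 1}]}}

```text
clock: 14.12
position: [0.4754, -0.2521, 0.0055]
ee_rot: [0.132, 0.991, -0.0, 0.0]
ft_force: [-4.2, 0.8, 16.5]
grip_width: -0.001
grasp_force: 8.2
```

```bash
python3 look.py w9|head -6
```

```text
14.1167 [ 475.4 -252.1    5.5] [-4.2  0.8 16.5]
tool yaw of y 74.86 tilt [ 0. -0. -1.]
finger along,across -10.9 -1.5
wrist purple 2190 [17.85827255 33.38140869] -16.057375 along -28.5 across -1.3
wrist yellow 436 [ 6.42187119 15.38032532] -15.172928 along -50.0 across -0.0
wrist green 3355 [18.44610977 55.5404129 ] -13.86203 along -10.1 across -56.1
```

On the line. I'll lift straight up and clear, then verify.

{"fn": "apply_moves", "kwargs": {"rows": [{"x": 0,"y": 0,"z": -5,"ax": 0,"ay": 0,"az": 0,"gripper": 1},{"x": 0,"y": 0,"z": -30,"ax": 0,"ay": 0,"az": 0,"gripper": 1},{"x": 0,"y": 0,"z": -35,"ax": 0,"ay": 0,"az": 0,"gripper": 1},{"x": 0,"y": 35,"z": -20,"ax": 0,"ay": 0,"az": 0,"gripper": 1},{"x": 0,"y": 40,"z": 0,"ax": 0,"ay": 0,"az": 0,"gripper": 1}]}}

```text
clock: 14.68
position: [0.4965, -0.1816, 0.0989]
ee_rot: [0.134, 0.991, -0.001, 0.003]
ft_force: [2.3, 1.0, -0.3]
grip_width: -0.002
grasp_force: 0.0
```

{"fn": "apply_moves", "kwargs": {"rows": [{"x": 0,"y": 40,"z": -20,"ax": 0,"ay": 0,"az": 0,"gripper": 1},{"x": 0,"y": 40,"z": -20,"ax": 0,"ay": 0,"az": 0,"gripper": 1},{"x": 0,"y": 0,"z": 0,"ax": 0,"ay": 0,"az": 0,"gripper": 1},{"x": 0,"y": 0,"z": 0,"ax": 0,"ay": 0,"az": 0,"gripper": 1},{"x": 0,"y": 0,"z": 0,"ax": 0,"ay": 0,"az": 0,"gripper": 1}]}}

```text
clock: 15.1
position: [0.514, -0.1073, 0.1316]
ee_rot: [0.131, 0.991, -0.0, -0.0]
ft_force: [-0.3, -0.6, -0.2]
grip_width: -0.002
grasp_force: 0.0
```

```bash
python3 look.py w10; python3 - <<'E'
import cv2
a=cv2.imread("pics/w10.png"); cv2.imwrite("pics/final.png",a)
E
```

```text
15.1 [ 514.  -107.3  131.6] [-0.3 -0.6 -0.2]
tool yaw of y 74.91 tilt [-0.001 -0.    -1.   ]
finger along,across -11.1 148.4
wrist purple 1772 [20.54696083 68.05095673] -16.293413 along -9.6 across -0.8
wrist yellow 260 [ 7.7620635  31.98396683] -15.133743 along 42.6 across -1.4
wrist green 1555 [21.17618179 67.72126007] -13.104144 along -2.3 across -55.4
purple attempt to get argmax of an empty sequence
yellow attempt to get argmax of an empty sequence
top green 161 [19.07699776 67.75814819] -14.396061 along -2.0 across -53.1
```

View pics/final.png

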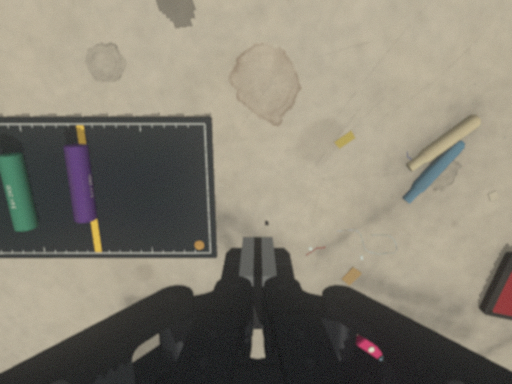

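The final view shows the purple cell at (80,184) lying on the yellow line, which shows at both ends, at (81,135) and (96,235). The cell is within about 1 mm of the line and 1.2° of parallel. The green cell hasn't moved and the hand is clear, so I'm handing in.

```bash
python3 -c "
from workcell import *
print(hand_in())"
```

```text
the job is handed in; nothing more can be done
None
```

The job is handed in (no verdict was returned): by camera measurement the purple cell lies along the yellow line, within about 1 mm across, about 10 mm from the line's middle lengthwise and about 1° off parallel; the green cell is unmoved and the hand is clear.

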